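# Unlock the steel enclosure with the panel key

### The job

Take the T-handled panel key out of the wooden stand, set it into the round lock on the door of the steel enclosure and, pressing so lightly that the door never sinks into its gasket, feel it round until it drops fully home over the tongue inside. Then turn it clockwise until the hidden cam lets go and the door is free to spring up off its gasket. Let go, leaving the key standing fully home in the unlocked lock and everything else on the bench where it was.

Things in the scene. Friction and masses are not known exactly. Their poses are not given: they have to be found in the camera images.
- key_grip (a point): Centre of the grip bar of the panel key: plain steel T-handled key, 92 mm tall, upright, point down, in a hole of the wooden stand. The bar is 66 mm long (x), 11 mm thick (y), 18 mm high (z, up), flat-sided, and the only T-shaped handle there. Shank 12 mm thick; the lowest 25 mm is a round head of 18 mm diameter. Mass 0.11 to 0.18 kg.
- key_tip (a point): Centre of the key's lower end, 83 mm below key_grip on the key's axis; same axes. A slot 5.6 mm wide and 12 mm deep is cut right across the end of the head, running along x like the bar, so the key fits equally after half a turn.
- lock_mouth (a point): Centre of the lock's round mouth, 19 mm above lock_seat, 4 mm proud of the door; same axes as lock_seat. The mouth is a cone 26 mm wide at the top, narrowing over 3.5 mm to a round well 19 mm in diameter that goes straight down to lock_seat.
- lock_seat (a point): Centre of the well's floor, on which the key's end rests when fully home. It belongs to the door: x from lock to hinge, y along the hinge, z out of the door (up). The floor carries the tongue and turns with it against about 0.1 N m. The hidden cam lets go when the tongue stands 1.3 rad clockwise (from above) of y; hard stop at 1.57. The key has 0.1 rad of play on the tongue.
- tongue_top (a point): Centre of the tongue's flat top, 10 mm above lock_seat; axes of lock_seat. The tongue is 4.2 mm thick, 15 mm long, and fits the key's slot. It starts anywhere from parallel to y to 1.05 rad clockwise of it (from above); its angle is not reported, so feel for it. A key across it stops here; turned under light pressure it drops when its slot is within 0.05 to 0.2 rad of it; pressed hard, the tongue is dragged round.
- door (a joint): Door angle (rad): 0 shut, held by the cam; grows as the lock edge rises. Hinge along lock_seat's y, 218 mm from the lock. A foam gasket pushes the door up: pressing at the lock takes about 8 N to start it down, 9.6 N for 1.3 mm and 11 N for 2.4 mm, where it is rigid. Once let go by the cam it rises by itself to about 0.025 rad, 5 to 6 mm at the lock, and stays; the key rides up with it.
- enclosure: Light grey painted steel enclosure lying on its back, door up, fixed: 250 x 250 x 150 mm high, origin at the centre of its underside, x towards the hinge, z up. The lock is 93 mm from the centre towards the robot (x = -93 mm, y = 0). The lock's insert is a small casting: a twist over 0.25 N m, or 50 N of contact force in all, spoils it.
- stand: Wooden bench stand, fixed, 204 (x) x 56 (y) x 45 mm high, origin at the centre of its underside, left or right of the enclosure; three blind holes of 22 mm, 33 mm deep, on its x axis at -68, 0 and +68 mm. The key stands in any one of them, its bar within 0.12 rad of x.
- driver0: Nut driver standing in the stand, point down: round black handle 26 mm across, 108 mm tall. Origin at its lower end. To be left alone.
- driver1: Second nut driver in the stand, 100 mm tall. Origin at its lower end. To be left alone.
- tray: Green plastic parts tray 200 x 140 x 45 mm, fixed, origin at the centre of its underside; it lies on the other side of the enclosure from the stand.
- wrench0: Chrome combination wrench 150 mm long lying in the tray (x along it), origin on its underside. To be left alone.
- wrench1: Chrome combination wrench 190 mm long lying between robot and enclosure, left. To be left alone.
- wrench2: Chrome combination wrench 170 mm long lying between robot and enclosure, right. To be left alone.
- mug: White ceramic mug 80 mm across, 92 mm tall, origin at the centre of its underside. To be left alone.
- tape_gun: Yellow plastic tape gun lying on its side, about 130 x 185 x 60 mm, origin under its tape roll. To be left alone.
There are look-alikes about, which are no part of the job. Of the things shaped like the part that bears key_grip, the bare steel one is meant.

How it is judged (in metres and radians):
On the way:
1. the key is fully home over the tongue (end within 2.5 mm of the well's floor) while the door is still shut (z of key_tip in the frame of lock_seat below 0.0025 m and horizontal distance between key_tip and lock_seat below 0.003 m and value of joint door below 0.006 rad), for 0.1 s.
At the end, for the whole second after the job is handed in: The door is unlocked and sprung up (0.015 to 0.06 rad); the key stands in the lock, its end within 3 mm of the well's floor and 3.5 mm of its centre, leaning less than 0.2 rad, let go (value of joint door between 0.015 and 0.06 rad and z of key_tip in the frame of lock_seat below 0.003 m and horizontal distance between key_tip and lock_seat below 0.0035 m and angle between key_tip's own z axis and vertical below 0.2 rad); the robot touches nothing.
It fails at once if the key is forced in the lock or against the enclosure (over 50 N) (contact force between key and enclosure above 50 N).
It fails at once if the robot itself leans on the enclosure (over 10 N) (contact force between the arm and enclosure above 10 N).
It fails at once if a wrench, the mug, the tape gun or a nut driver is disturbed (moved over 20 mm) (distance of any of driver0, driver1, wrench0, wrench1, wrench2, mug, tape_gun from where it was at the start of the episode above 0.02 m).
It fails at once if the door is pushed down into its gasket (0.006 rad, 1.3 mm at the lock) (value of joint door below -0.006 rad).
It fails at once if a nut driver or the mug is tipped (angle between any of driver0, driver1, mug's own z axis and vertical above 0.4 rad).
It also fails if it takes over 67 s, if anything falls off the work surface, if the arm or the gripper's body presses on something with over 40 N, if the wrist force passes 120 N, or if a joint passes its speed limit or range.

### The arm

A 6-joint arm with a two-finger parallel gripper is mounted at the origin on the work surface. World frame = base frame: x ahead of the robot, y to its left, z up, the work surface at z = 0. Lengths are in m, angles in degrees, forces in N, time in s.
With the tool pointing down it reaches from about 0.3 to 0.75 m from the base axis. Payload 8.5 kg.
Tool frame: the origin (TCP) lies on the centre line of the jaws, within the pads' length; the fingertips stand 14 mm ahead of it and the grasp point (between the pads) lies 5 mm behind it; z points along the fingers, x is the direction in which the jaws open and shut, and the axes are right-handed (so a half turn about z gives the same grasp; the last joint's range is limited). The gripper opens to 85 mm and grips with 20 to 120 N. Pads are 22 mm wide; open, the fingers measure 114 mm over their backs; the gripper's body (76 mm by 85 mm) begins 54 mm behind the grasp point. The pads swing forward as they close: fully open they stand 13 mm farther back than shut.
Start: joints at [-78.913, 21.807, 74.336, -0, 83.858, -12.336], TCP at [0.219, -0.505, 0.245] pointing down, gripper open.
Joint ranges: [-178.18, 178.18], [-50.72, 133.34], [12.68, 142.11], [-81.47, 261.47], [9.98, 163.14], [-165.26, 165.26]. Speed limits (degrees/s): [136.94, 136.94, 180, 180, 180, 180].

### API

Orientations are given as a 3x3 rotation matrix whose columns are the frame's x, y, z axes.
In Python, from rig import * gives the robot as it stands.
- The arm moves only by the shell command python3 -m crank 'ROWS' [FORCE]. ROWS is JSON, one flat list of numbers, 7 for each row, row after row: the turn, a rotation vector about the world's x, y, z in rad, then the shift along the world's x, y, z in m, then the opening in per cent of the stroke, from 0 (shut) to 100 (fully open). A call has 1 to 20 rows; each row shifts and turns the commanded pose from where the row before left it; what a row does not reach is not made up. A row lasts 1/10 s, in which the tool goes at most 50 mm and 8.59 degrees, less where a joint would pass 70% of its speed; a pose out of reach is approached as far as the arm can. A call is refused whole if a number of a shift passes 0.05 or a number of a turn 0.15, either way. A call with a gripper value outside its range is refused whole. The fingers move at their own pace and stop on an object; FORCE is the grip in N (left out, the last holds). Time passes only in rows, so rows that do not move let the fingers close. It gives the time, the measured TCP pose, the force and the opening at its end, in the units of the state.
- observe(): the state, without advancing time (a new reading comes with each control period).
- get_image(name): name is "scene" or "top" or "wrist"; returns a dict with "frame" (384x512x3 uint8, red, green, blue), "fov_y" (degrees; the focal length in pixels is half the picture's height over the tangent of half this angle, whatever the lens; pixels are square), "cx", "cy" (the principal point, pixels), "k1" (the pictures are not rectified: a ray, as slopes to the right and down, at radius r is drawn at 1 + k1 r^2 times it, then the intrinsics apply), "world_to_cam" (4x4, takes a point from world to camera coordinates). Camera axes: x right, y up, looking along -z (the intrinsics and any distortion apply to the point x, -y, -z); pixel columns grow to the right and rows downward; lengths in m; the calibration is good to about 2 mm. A picture is of the moment at which its call begins. There is no depth.
- close_job(): hands the job in, once; it reports no verdict.
The state is a dict: "time_s": time; "q": joint angles; "qvel": joint speeds; "joint_efforts": joint torques, N m; "position": TCP position; "tool_rot": TCP orientation; "ft_force": force on the tool from outside, world axes, zero at the start; "wrist_torque": the same for the moment, N m; "grip_width": finger opening in m.
Only numpy, scipy, OpenCV 4.12 (cv2) and the standard library are available. Lean on these libraries where they do the work, as an engineer would, in place of code of your own. Each camera call takes 0.05 s, during which the arm holds its last target. There are 200 camera calls.

## Working session

There is one attempt and no reset: what is moved stays moved. The work goes in short steps, Python scripts to look and compute and a shell command to move; the robot and the scene stay as the last step left them, time stands still between calls to the robot, and variables do not carry over. Pictures are saved under pics/ and viewed, about 8 in all and at most 12, crops included, and the job is handed in when it is done.

```bash
ls; mkdir -p pics; cat > h.py <<'E'
from rig import *
import numpy as np, cv2
def snap(name,fn):
    d=get_image(name); np.save('pics/'+fn+'.npy',d,allow_pickle=True); cv2.imwrite('pics/'+fn+'.png',d['frame'][:,:,::-1]); return d
def load(fn): return np.load('pics/'+fn+'.npy',allow_pickle=True).item()
def ray(d,u,v):
    f=d['frame'].shape[0]/2/np.tan(np.radians(d['fov_y'])/2)
    a=np.array([(u-d['cx'])/f,(v-d['cy'])/f]); s=a.copy()
    for _ in range(20): s=a/(1+d['k1']*(s@s))
    M=np.array(d['world_to_cam']); R=M[:3,:3]; o=-R.T@M[:3,3]
    r=R.T@np.array([s[0],-s[1],-1]); return o,r
def onz(d,u,v,z):
    o,r=ray(d,u,v); return o+r*(z-o[2])/r[2]
def proj(d,p):
    f=d['frame'].shape[0]/2/np.tan(np.radians(d['fov_y'])/2)
    M=np.array(d['world_to_cam']); c=M[:3,:3]@np.array(p)+M[:3,3]; s=np.array([c[0],-c[1]])/-c[2]
    s=s*(1+d['k1']*(s@s)); return s*f+[d['cx'],d['cy']]
E
python3 - <<'E'
from h import *
a=snap('top','top0');b=snap('scene','sc0')
cv2.imwrite('pics/both.png',cv2.resize(np.vstack([a['frame'],b['frame']])[:,:,::-1],None,fx=.78,fy=.78))
for d in(a,b): print(d['fov_y'],d['cx'],d['cy'],d['k1'],np.round(ray(d,256,192),3))
print(observe())
E
```

```text
pics
53.80756030986057 252.4254591437249 198.1269847276613 -0.057920233161542954 [[ 0.466  0.034  1.06 ]
 [ 0.116 -0.031 -0.993]]
55.498331933559356 252.68011682574726 190.65537912366224 -0.09902865198660558 [[ 1.09   0.748  0.847]
 [-0.468 -0.625 -0.624]]
{'time_s': 0.1, 'q': array([-7.89122857e+01,  2.18351763e+01,  7.43804380e+01, -7.65925067e-04,
        8.38589157e+01, -1.23348384e+01]), 'qvel': array([-0.00098812, -0.02132585, -0.08325914, -0.09051295,  0.02508687,
        0.050672  ]), 'joint_efforts': array([ 3.96964402e-03, -4.49220729e+01, -2.31655294e+01, -1.77074007e-04,
        3.64104548e-03, -4.31552309e-06]), 'position': array([ 0.21858198, -0.50441667,  0.24479166]), 'tool_rot': array([[ 3.97510258e-01, -9.17597693e-01, -2.63200759e-04],
       [-9.17596846e-01, -3.97510257e-01,  1.27395694e-03],
       [-1.27360495e-03, -2.64898765e-04, -9.99999154e-01]]), 'ft_force': array([ 0.03699267, -0.21785371, -0.7994162 ]), 'wrist_torque': array([ 0.00050402, -0.01968616, -0.01938697]), 'grip_width': 0.08552309759243022}
```

View pics/both.png

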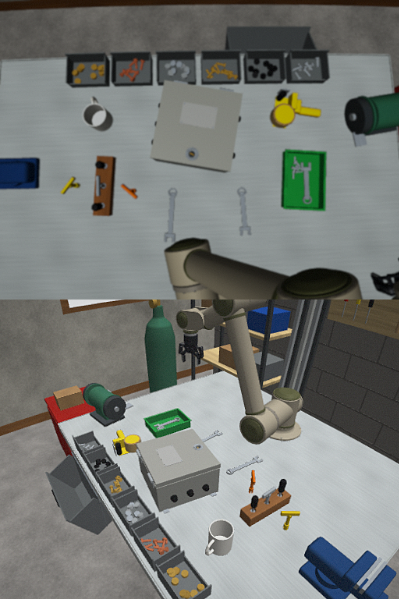

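The overview shows the brown stand at about (132,237) in the top view, with the lock at (246,196). T-shaped candidates are a yellow one at (90,237), an orange one at (166,244) and a bare steel one in the stand's middle hole at about (130,238). The steel one fits the description, so I'll confirm it with an enlarged crop.

```bash
python3 - <<'E'
from h import *
a=load('top0')['frame'];b=load('sc0')['frame']
r=lambda x,w:cv2.resize(x,w,interpolation=cv2.INTER_CUBIC)
c1=r(a[190:290,90:190],(400,400)); c2=r(a[95:225,185:315],(400,400))
s=r(b[220:320,290:390],(400,400))
cv2.imwrite('pics/crop1.png',np.hstack([c1,s])[:,:,::-1]); cv2.imwrite('pics/crop2.png',c2[:,:,::-1])
E
```

```text
(no output)
```

View pics/crop1.png

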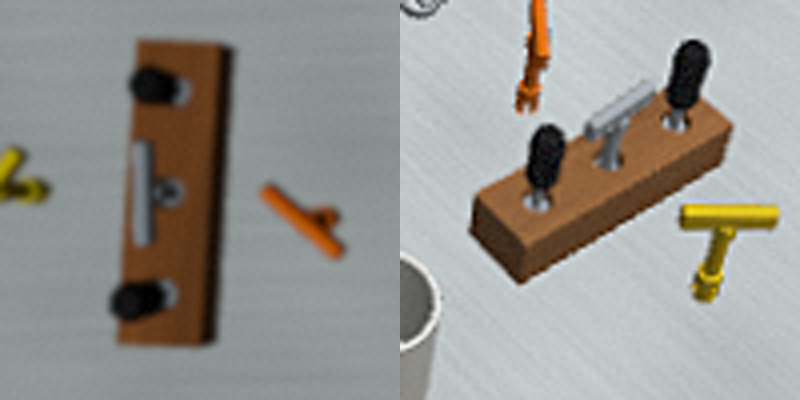

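View pics/crop2.png

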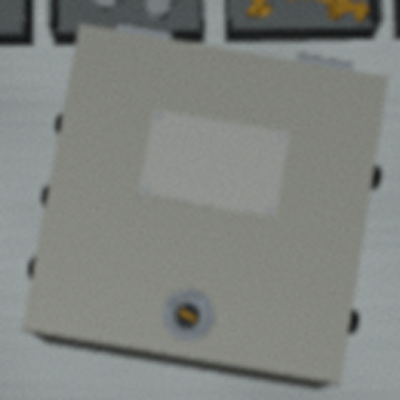

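Confirmed: in the top crop (left) the bare steel T stands in the middle hole, with its bar centre at about full-image (125.8,238.3). The yellow and orange ones lie on the bench. The lock ring is at (246.1,197.4), and a brass tongue is visible inside it.

```bash
python3 - <<'E'
from h import *
d=load('top0')
P=lambda x,y:(x/4+90,y/4+190)
Q=lambda x,y:(x*.325+185,y*.325+95)
g=[onz(d,*P(*p),.104) for p in((141,141),(144,246),(143,193))]
print('bar',np.round(g,4),np.linalg.norm(g[0]-g[1]),np.degrees(np.arctan2(*(g[0]-g[1])[1::-1])))
st=[onz(d,*P(*p),.045) for p in((137,40),(220,42),(205,345),(119,342))]
print('stand',np.round(st,4),np.linalg.norm(st[0]-st[3]),np.mean(st,0))
for z in(.15,):
  c=[onz(d,*Q(*p),z) for p in((80,25),(388,77),(338,383),(26,330))]
  print(z,np.round(c,4),[np.linalg.norm(c[i]-c[i-1]) for i in range(4)],np.mean(c,0))
c=np.array(c); x=(c[0]+c[1]-c[2]-c[3])/2; print('yaw',np.degrees(np.arctan2(x[1],x[0])), 'lock pred',np.mean(c,0)-.093*x/np.linalg.norm(x))
print('lock',onz(d,*Q(188,315),.154))
b=load('sc0')
print([proj(b,q) for q in (g[2],onz(d,*Q(188,315),.154))])
E
```

```text
bar [[0.5005 0.3365 0.104 ]
 [0.4347 0.3343 0.104 ]
 [0.4678 0.3351 0.104 ]] 0.0658321101013534 1.93523168905396
stand [[0.5706 0.3584 0.045 ]
 [0.568  0.3022 0.045 ]
 [0.3668 0.3121 0.045 ]
 [0.3699 0.3694 0.045 ]] 0.20107088383769378 [0.46884512 0.33552295 0.045     ]
0.15 [[ 0.797   0.1122  0.15  ]
 [ 0.7491 -0.1356  0.15  ]
 [ 0.5033 -0.0859  0.15  ]
 [ 0.5506  0.1575  0.15  ]] [np.float64(0.2505075733196546), np.float64(0.2523469380756787), np.float64(0.2507505746082587), np.float64(0.24793827935404747)] [0.64999475 0.01203658 0.15      ]
yaw -10.911780252545862 lock pred [0.55867621 0.02964123 0.15      ]
lock [0.55910615 0.03030913 0.154     ]
[array([345.27335037, 243.42660052]), array([254.42618887, 186.87448781])]
```

Sizes agree: bar 65.8 mm, box about 250 mm, and the lock is 0.7 mm off the enclosure prediction. Key is at (0.468, 0.335) with bar yaw 1.9°. The lock is at (0.559, 0.030) with yaw -10.9°. I'm moving above the key with the jaws at -88°.

```bash
python3 -m crank '[0,0,-0.0187,0.0125,0.042,0,100,0,0,-0.0187,0.0125,0.042,0,100,0,0,-0.0187,0.0125,0.042,0,100,0,0,-0.0187,0.0125,0.042,0,100,0,0,-0.0187,0.0125,0.042,0,100,0,0,-0.0187,0.0125,0.042,0,100,0,0,-0.0187,0.0125,0.042,0,100,0,0,-0.0187,0.0125,0.042,0,100,0,0,-0.0187,0.0125,0.042,0,100,0,0,-0.0187,0.0125,0.042,0,100,0,0,-0.0187,0.0125,0.042,0,100,0,0,-0.0187,0.0125,0.042,0,100,0,0,-0.0187,0.0125,0.042,0,100,0,0,-0.0187,0.0125,0.042,0,100,0,0,-0.0187,0.0125,0.042,0,100,0,0,-0.0187,0.0125,0.042,0,100,0,0,-0.0187,0.0125,0.042,0,100,0,0,-0.0187,0.0125,0.042,0,100,0,0,-0.0187,0.0125,0.042,0,100,0,0,-0.0187,0.0125,0.042,0,100]' 60
python3 -m crank '[0,0,0,0,0,0,100,0,0,0,0,0,0,100,0,0,0,0,0,0,100]'
python3 - <<'E'
from h import *
d=snap('wrist','w1'); o=observe(); print(np.round(o['position'],4),np.round(o['tool_rot'],3),o['q'][5], proj(d,[.468,.335,.104]))
E
```

```text
time_s: 2.1
position: [0.4686, 0.3372, 0.2449]
tool_rot: [[0.034, -0.999, -0.001], [-0.999, -0.034, -0.0], [0.0, 0.001, -1.0]]
ft_force: [1.6, -0.8, 0.5]
grip_width: 0.0855
time_s: 2.4
position: [0.4684, 0.3346, 0.2452]
tool_rot: [[0.034, -0.999, -0.001], [-0.999, -0.034, -0.001], [0.0, 0.001, -1.0]]
ft_force: [-0.1, -0.3, 0.3]
grip_width: 0.0858
[0.4685 0.3344 0.2454] [[ 0.034 -0.999 -0.   ]
 [-0.999 -0.034 -0.   ]
 [ 0.     0.    -1.   ]] 111.80370375479443 [255.01744365 182.77934472]
```

View pics/w1.png

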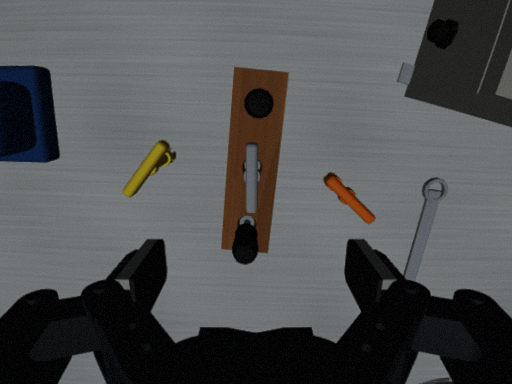

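The wrist view shows the bar running from (252,143) to (251,213), between the two black drivers.

```bash
python3 - <<'E'
from h import *
d=load('w1'); g=cv2.cvtColor(d['frame'],cv2.COLOR_RGB2HSV)
m=((g[...,1]<60)&(g[...,2]>75)).astype(np.uint8); m[:,:240]=0;m[:,264:]=0;m[:135]=0;m[216:]=0
n,l,s,c=cv2.connectedComponentsWithStats(m); k=1+np.argmax(s[1:,4]); print(s[k])
r=cv2.minAreaRect(np.argwhere(l==k)[:,::-1].astype(np.float32)); bx=cv2.boxPoints(r); print(r)
w=np.array([onz(d,*p,.104) for p in bx]); print(np.round(w,4))
for p in((252,142),(251,213)): print(np.round(onz(d,*p,.104),4))
E
```

```text
[244 145  13  68 689]
((249.7119598388672, 178.4951171875), (11.608500480651855, 67.05815887451172), 0.9710219502449036)
[[0.4394 0.345  0.104 ]
 [0.5022 0.3455 0.104 ]
 [0.5024 0.3352 0.104 ]
 [0.4396 0.3341 0.104 ]]
[0.505  0.3389 0.104 ]
[0.4386 0.3378 0.104 ]
```

```bash
python3 -m crank '[0,0,0,0.0015,0.0025,-0.019,50,0,0,0,0,0,-0.02,50,0,0,0,0,0,-0.02,50,0,0,0,0,0,-0.02,50,0,0,0,0,0,-0.02,50,0,0,0,0,0,-0.02,50,0,0,0,0,0,-0.02,50,0,0,0,0,0,-0.016,50,0,0,0,0,0,0,50,0,0,0,0,0,0,0,0,0,0,0,0,0,0,0,0,0,0,0,0,0,0,0,0,0,0,0,0,0,0,0,0,0,0,0,0,0,0,0,0,0,0,0,0,0,0,0,0,0,0,0,0]' 60
python3 -m crank '[0,0,0,0,0,0.01,0,0,0,0,0,0,0.02,0,0,0,0,0,0,0.03,0,0,0,0,0,0,0.03,0,0,0,0,0,0,0.03,0,0,0,0,0,0,0.03,0,0,0,0,0,0,0.02,0,0,0,0,0,0,0,0,0,0,0,0,0,0,0,0,0,0,0,0,0,0]'
python3 - <<'E'
from h import *
d=snap('wrist','w2'); o=observe(); print(np.round(o['position'],4),o['ft_force'])
E
```

```text
time_s: 3.45
position: [0.4685, 0.335, 0.4143]
tool_rot: [[0.034, -0.999, -0.002], [-0.999, -0.034, -0.001], [0.001, 0.002, -1.0]]
ft_force: [-0.6, -0.1, 0.0]
grip_width: 0.0
[0.4685 0.3351 0.4143] [ 0.35100454 -0.06716381  0.16722357]validation failed for argument at $...
```

View pics/w2.png

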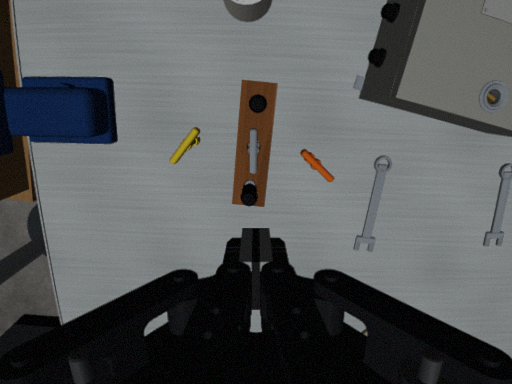

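The first call was refused for a miscounted row, so only the lift ran. The gripper is empty and shut at z=0.414, and the key is undisturbed. Redoing the descent in a smaller call, stopping short of the bar to check the opening.

```bash
python3 -m crank '[0,0,0,0.0015,0.002,-0.034,60, 0,0,0,0,0,-0.04,60, 0,0,0,0,0,-0.05,60, 0,0,0,0,0,-0.05,60, 0,0,0,0,0,-0.04,60, 0,0,0,0,0,-0.02,60, 0,0,0,0,0,0,60, 0,0,0,0,0,0,60]' 60
python3 - <<'E'
from h import *
d=snap('wrist','w2b'); o=observe(); print(np.round(o['position'],4),o['grip_width'])
E
```

```text
time_s: 4.3
position: [0.4703, 0.3374, 0.1818]
tool_rot: [[0.035, -0.999, 0.0], [-0.999, -0.035, 0.0], [-0.0, -0.0, -1.0]]
ft_force: [-0.2, 0.2, -0.1]
grip_width: 0.0512
[0.4706 0.3375 0.1826] 0.05151992127217084
```

```bash
python3 -m crank '[0,0,0,0,0,-0.02,60, 0,0,0,0,0,-0.03,60, 0,0,0,0,0,-0.025,60, 0,0,0,0,0,-0.015,60, 0,0,0,0,0,0,60, 0,0,0,0,0,0,60, 0,0,0,0,0,0,0, 0,0,0,0,0,0,0, 0,0,0,0,0,0,0, 0,0,0,0,0,0,0, 0,0,0,0,0,0,0, 0,0,0,0,0,0,0]' 60
```

```text
time_s: 5.55
position: [0.4705, 0.3377, 0.0923]
tool_rot: [[0.035, -0.999, 0.002], [-0.999, -0.035, 0.001], [-0.001, -0.002, -1.0]]
ft_force: [-0.8, 1.3, 5.7]
grip_width: 0.0101
```

```bash
python3 -m crank '[0,0,0,0,0,0.01,0, 0,0,0,0,0,0.02,0, 0,0,0,0,0,0.03,0, 0,0,0,0,0,0.04,0, 0,0,0,0,0,0.04,0, 0,0,0,0,0,0.03,0, 0,0,0,0,0,0.02,0, 0,0,0,0,0,0,0, 0,0,0,0,0,0,0, 0,0,0,0,0,0,0]'
python3 - <<'E'
from h import *
snap('wrist','w3');a=snap('scene','s3');t=snap('top','t3'); o=observe(); print(np.round(o['position'],4),o['ft_force'],o['wrist_torque'],o['grip_width'])
p=o['position']
u=proj(a,p).astype(int);v=proj(t,p).astype(int);print(u,v)
r=lambda x,c:cv2.resize(x[max(c[1]-50,0):c[1]+50,c[0]-50:c[0]+50],(400,400),interpolation=cv2.INTER_CUBIC)
cv2.imwrite('pics/c3.png',np.hstack([r(a['frame'],u),r(t['frame'],v)])[:,:,::-1])
E
```

```text
time_s: 6.55
position: [0.4697, 0.3371, 0.2797]
tool_rot: [[0.035, -0.999, -0.003], [-0.999, -0.035, -0.001], [0.001, 0.003, -1.0]]
ft_force: [-0.0, -0.2, -1.3]
grip_width: 0.0101
[0.4699 0.3372 0.2802] [ 1.26907514 -0.35281206 -1.77233093] [-0.04257823 -0.01566235 -0.02581548] 0.009826549797018087
[356 195] [ 97 237]
```

View pics/c3.png

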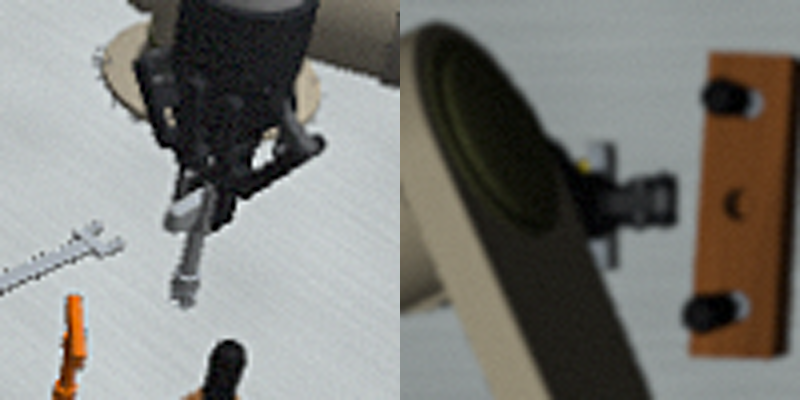

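View pics/w3.png

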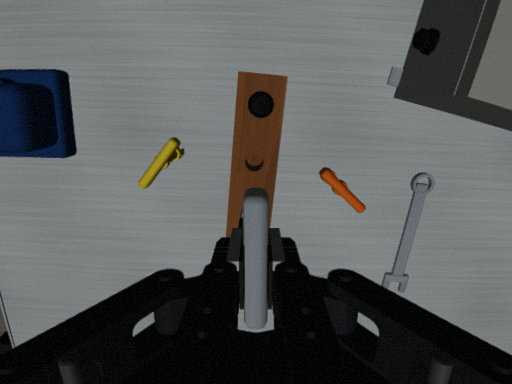

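The key is held: the middle hole is empty. The bar runs straight in the wrist view from (256,190) to (256,328), and the tip shows in the scene view at about (351.5,220.5). Next I'll compute the tip offset from the TCP.

```bash
python3 - <<'E'
from h import *
w=load('w3');s=load('s3');t=load('t3');p=np.array([.4699,.3372,.2802])
e=[onz(w,*q,.292) for q in((256,189),(256,329))];print(np.round(e,4),np.linalg.norm(e[0]-e[1]),np.mean(e,0)-p)
e=[onz(t,*q,.292) for q in((97-50+603/4,237-50+142/4),(97-50+611/4-0,237-50+268/4))];e=[onz(t,47+(x-400)/4,187+y/4,.292) for x,y in((603,142),(611,268))];print(np.round(e,4),np.linalg.norm(e[0]-e[1]),np.mean(e,0)-p)
tip=p+[0,0,.0027-.083]
print('tip proj',proj(s,tip),'bar proj',proj(s,p+[0,0,.0027]))
print('tip meas off',onz(s,306+182/4,145+302/4,tip[2])-p)
# silver mask principal
f=s['frame'];g=cv2.cvtColor(f,cv2.COLOR_RGB2HSV)
print('tcp in wrist',proj(w,p))
# pinned calibration: hole/stand features in wrist vs top
for n,d,q in(('w',w,(255,162)),('t',t,(47+(735-400)/4,187+203/4))): print(n,'hole',np.round(onz(d,*q,.045),4))
E
```

```text
[[0.5064 0.3382 0.292 ]
 [0.4394 0.3358 0.292 ]] 0.06708810240405905 [ 0.003016   -0.00018973  0.0118    ]
[[0.5004 0.3335 0.292 ]
 [0.4368 0.3287 0.292 ]] 0.0637766805792851 [-0.00126961 -0.00613311  0.0118    ]
tip proj [351.27426023 218.94372236] bar proj [356.97305185 194.33515011]
tip meas off [ 0.00403992  0.00442703 -0.0803    ]
tcp in wrist [255.299411   257.57461345]
w hole [0.4705 0.3375 0.045 ]
t hole [0.469  0.3402 0.045 ]
```

```bash
python3 -m crank '[0,0,0,0,-0.025,0,0, 0,0,0,0,-0.045,0,0, 0,0,0,0,-0.045,0,0, 0,0,0,0,-0.045,0,0, 0,0,0,0,-0.045,0,0, 0,0,0,0,-0.045,0,0, 0,0,0,0,-0.037,0,0, 0,0,0,0,-0.02,0,0, 0,0,0,0,0,0,0, 0,0,0,0,0,0,0, 0,0,0,0,0,0,0]'
python3 - <<'E'
from h import *
d=snap('wrist','w4');o=observe(); print(np.round(o['position'],4),o['ft_force'],o['grip_width'])
u=proj(d,[.559,.030,.154]);print(u);u=u.astype(int)
c=cv2.resize(d['frame'][max(u[1]-32,0):u[1]+32,u[0]-32:u[0]+32],(512,512),interpolation=cv2.INTER_CUBIC)
cv2.imwrite('pics/c4.png',np.clip(c.astype(float)*1.8,0,255).astype(np.uint8)[:,:,::-1])
E
```

```text
time_s: 7.8
position: [0.47, 0.0312, 0.2812]
tool_rot: [[0.036, -0.999, -0.0], [-0.999, -0.036, 0.0], [-0.0, 0.0, -1.0]]
ft_force: [0.3, -0.8, -1.2]
grip_width: 0.0099
[0.47   0.0313 0.2812] [ 0.52912472 -0.08765081 -0.6679207 ] 0.01032062542373979
[261.21421067  78.56134645]
```

View pics/c4.png

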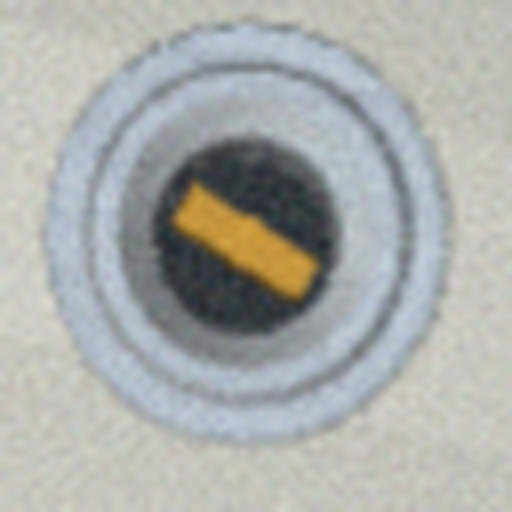

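The enlarged lock shows the cone rim centred at about (250,234). The brass tongue runs from (187,205) to (310,282) in the crop, so its angle can be measured directly.

```bash
python3 - <<'E'
from h import *
d=load('w4');Q=lambda x,y:(x/8+229,y/8+46)
print('mouth',onz(d,*Q(250,234),.154),'ring outer',onz(d,*Q(248,232),.154))
print('rim dia',np.linalg.norm(onz(d,*Q(90,234),.154)-onz(d,*Q(410,234),.154)))
e=[onz(d,*Q(*q),.145) for q in((186,206),(310,281))];v=e[0]-e[1]
print(np.round(e,4),np.linalg.norm(v),np.degrees(np.arctan2(v[1],v[0])),np.mean(e,0))
w=[onz(d,*q,.2929) for q in((256,189),(256,329))];print(np.mean(w,0)-[.47,.0313,.2812])
E
```

```text
mouth [0.5614818  0.03086626 0.154     ] ring outer [0.56166358 0.03107189 0.154     ]
rim dia 0.031727800784185266
[[0.5648 0.0374 0.145 ]
 [0.5579 0.0244 0.145 ]] 0.014728194137392842 62.13466214044312 [0.56132604 0.03091369 0.145     ]
[ 0.00294335 -0.00019031  0.0117    ]
```

Tongue length measures 14.7 mm (15 expected), at 62° world, about 0.3 rad clockwise of lock y. I'll turn the bar to 77°, so I can feel clockwise onto the tongue, and go above the lock at TCP (0.5597, 0.0293).

```bash
python3 -m crank '[0,0,0.131,0.01,-0.002,0,0, 0,0,0.131,0.01,0,0,0, 0,0,0.131,0.01,0,0,0, 0,0,0.131,0.01,0,0,0, 0,0,0.131,0.01,0,0,0, 0,0,0.131,0.01,0,0,0, 0,0,0.131,0.01,0,0,0, 0,0,0.131,0.01,0,0,0, 0,0,0.131,0.01,0,0,0, 0,0,0.131,0,0,0,0, 0,0,0,0,0,-0.02,0, 0,0,0,0,0,-0.014,0, 0,0,0,0,0,-0.005,0, 0,0,0,0,0,0,0, 0,0,0,0,0,0,0, 0,0,0,0,0,0,0]'
python3 - <<'E'
from h import *
o=observe(); print(np.round(o['position'],4),np.round(o['tool_rot'],3),o['ft_force'],o['wrist_torque'],o['grip_width'],o['q'])
a=snap('scene','s5');t=snap('top','t5')
u=proj(a,[.56,.03,.17]).astype(int);v=proj(t,[.56,.03,.17]).astype(int)
print(u,v,'tip proj',proj(a,[.56,.0307,o['position'][2]-.0803]),'mouth',proj(a,[.56,.0307,.154]))
r=lambda x,c:cv2.resize(x[c[1]-35:c[1]+35,c[0]-35:c[0]+35],(400,400),interpolation=cv2.INTER_CUBIC)
cv2.imwrite('pics/c5.png',np.hstack([r(a['frame'],u),r(t['frame'],v)])[:,:,::-1])
E
```

```text
time_s: 9.45
position: [0.5604, 0.0285, 0.2431]
tool_rot: [[0.975, -0.224, 0.001], [-0.224, -0.975, -0.0], [0.001, -0.0, -1.0]]
ft_force: [0.1, -0.0, -2.2]
grip_width: 0.0096
[0.5604 0.0285 0.2431] [[ 0.975 -0.224  0.001]
 [-0.224 -0.975 -0.   ]
 [ 0.001 -0.    -1.   ]] [ 0.05274806 -0.03355436 -2.23805211] [ 0.02604342 -0.035195   -0.04157681] 0.009635190899859602 [-9.17818827e+00  2.29881224e+01  7.28155336e+01 -1.91257026e-04
  8.41143745e+01  3.75462268e+00]
[254 182] [246 196] tip proj [254.28107939 184.78516979] mouth [254.26829367 187.04125802]
```

View pics/c5.png

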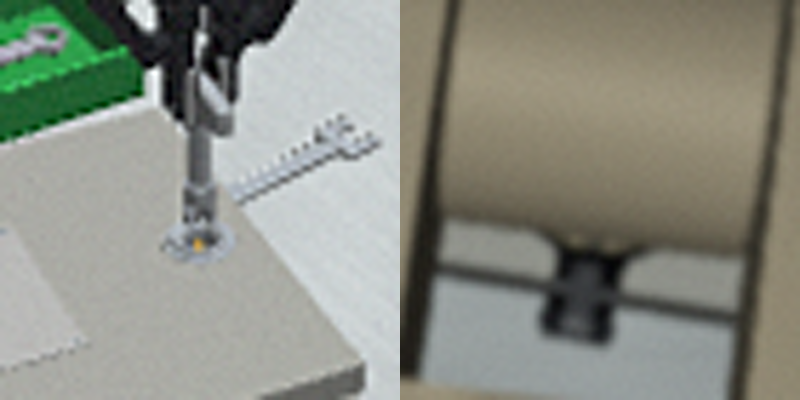

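The key tip sits about 9 mm above the mouth and centred left to right in the scene crop (tip at (198,222), mouth at (200,240)). It is perhaps 1–2 mm too far from that camera, so I'll nudge y by +1.3 mm and descend, watching forces.

```bash
python3 -m crank '[0,0,0,0,0.0013,-0.003,0, 0,0,0,0,0,-0.003,0, 0,0,0,0,0,-0.002,0, 0,0,0,0,0,0,0, 0,0,0,0,0,0,0]' | grep -v rot
python3 -m crank '[0,0,0,0,0,-0.001,0, 0,0,0,0,0,-0.001,0, 0,0,0,0,0,0,0]' | grep -v rot
python3 -m crank '[0,0,0,0,0,-0.001,0, 0,0,0,0,0,0,0, 0,0,0,0,0,0,0]' | grep -v rot
```

```text
time_s: 10.05
position: [0.5601, 0.0296, 0.2343]
ft_force: [0.2, 0.3, -0.7]
grip_width: 0.0096
time_s: 10.35
position: [0.5601, 0.0296, 0.2323]
ft_force: [-0.7, 0.9, -1.4]
grip_width: 0.0097
time_s: 10.65
position: [0.5604, 0.0296, 0.2316]
ft_force: [1.6, 0.8, -0.2]
grip_width: 0.0102
```

```bash
for i in 1 2; do python3 -m crank '[0,0,0,0,0,-0.0007,0, 0,0,0,0,0,0,0, 0,0,0,0,0,0,0]' | grep -v rot; done
python3 -c "
from rig import *
print(observe()['wrist_torque'])"
```

```text
time_s: 10.95
position: [0.5605, 0.0296, 0.231]
ft_force: [3.0, 1.0, 3.6]
grip_width: 0.0099
time_s: 11.25
position: [0.5605, 0.0297, 0.2305]
ft_force: [1.9, 0.8, 5.6]
grip_width: 0.0101
[ 0.19543402 -0.42769707 -0.02661319]
```

Contact on the cone pushes the key toward +x and slightly +y. Easing up and shifting that way.

```bash
python3 -m crank '[0,0,0,0.0005,0.0002,0.001,0, 0,0,0,0.0007,0.0003,0,0, 0,0,0,0,0,0,0, 0,0,0,0,0,0,0]' | grep -v rot
for i in 1 2 3; do python3 -m crank '[0,0,0,0,0,-0.0005,0, 0,0,0,0,0,0,0, 0,0,0,0,0,0,0]' | grep -v rot; done
```

```text
time_s: 11.65
position: [0.5612, 0.0301, 0.2307]
ft_force: [0.6, 0.1, 1.4]
grip_width: 0.0096
time_s: 11.95
position: [0.5614, 0.0302, 0.2301]
ft_force: [1.7, 0.1, -0.5]
grip_width: 0.0099
time_s: 12.25
position: [0.5613, 0.0302, 0.2297]
ft_force: [2.4, -0.2, -1.0]
grip_width: 0.0102
time_s: 12.55
position: [0.5614, 0.0302, 0.2294]
ft_force: [2.1, -0.1, -1.3]
grip_width: 0.0099
```

```bash
python3 -m crank '[0,0,0,0.0008,0,-0.0003,0, 0,0,0,0,0,-0.0005,0, 0,0,0,0,0,0,0, 0,0,0,0,0,0,0]' | grep -v rot
for i in 1 2 3; do python3 -m crank '[0,0,0,0,0,-0.0005,0, 0,0,0,0,0,0,0, 0,0,0,0,0,0,0]' | grep -v rot; done
```

```text
time_s: 12.95
position: [0.5619, 0.0302, 0.2284]
ft_force: [0.7, 1.4, -2.4]
grip_width: 0.0101
time_s: 13.25
position: [0.562, 0.0301, 0.2281]
ft_force: [0.8, -0.4, -0.2]
grip_width: 0.01
time_s: 13.55
position: [0.5621, 0.0301, 0.2276]
ft_force: [0.3, 0.2, -1.1]
grip_width: 0.0102
time_s: 13.85
position: [0.5621, 0.0301, 0.2271]
ft_force: [0.1, 0.4, -2.0]
grip_width: 0.0096
```

In the well with low side force. Continuing down to the tongue top, expected near TCP z 0.2253.

```bash
for i in 1 2 3 4; do python3 -m crank '[0,0,0,0,0,-0.0005,0, 0,0,0,0,0,0,0, 0,0,0,0,0,0,0]' | grep -v -e rot -e grip; done
```

```text
time_s: 14.15
position: [0.5621, 0.0301, 0.2266]
ft_force: [0.4, 0.1, -2.7]
time_s: 14.45
position: [0.5621, 0.0301, 0.2261]
ft_force: [-0.5, 0.7, -1.5]
time_s: 14.75
position: [0.5621, 0.0301, 0.2256]
ft_force: [0.6, 0.1, -1.6]
time_s: 15.05
position: [0.5622, 0.0301, 0.2253]
ft_force: [0.1, -0.8, -0.7]
```

```bash
for i in 1 2 3; do python3 -m crank '[0,0,0,0,0,-0.0004,0, 0,0,0,0,0,0,0, 0,0,0,0,0,0,0]' | grep -v -e rot -e grip; done
```

```text
time_s: 15.35
position: [0.5622, 0.0301, 0.2249]
ft_force: [-0.3, 0.4, 2.2]
time_s: 15.65
position: [0.5622, 0.0301, 0.2246]
ft_force: [-0.6, -0.4, 5.3]
time_s: 15.95
position: [0.5623, 0.0301, 0.2243]
ft_force: [-0.5, 0.3, 6.1]
```

Tongue top found at TCP z≈0.225, as predicted. Easing to about 4 N and turning clockwise in small steps.

```bash
python3 -m crank '[0,0,0,0,0,0.0004,0, 0,0,-0.05,0,0,0,0, 0,0,0,0,0,0,0, 0,0,0,0,0,0,0]' | grep -v -e rot -e grip
for i in 1 2 3; do python3 -m crank '[0,0,-0.04,0,0,0,0, 0,0,0,0,0,0,0, 0,0,0,0,0,0,0]' | grep -v -e grip; done
```

```text
time_s: 16.35
position: [0.5621, 0.0302, 0.2244]
ft_force: [-0.5, 1.1, 4.2]
time_s: 16.65
position: [0.5621, 0.03, 0.2239]
tool_rot: [[0.951, -0.309, -0.0], [-0.309, -0.951, -0.0], [-0.0, 0.0, -1.0]]
ft_force: [0.8, -0.5, -0.4]
time_s: 16.95
position: [0.5621, 0.0301, 0.2239]
tool_rot: [[0.938, -0.347, -0.001], [-0.347, -0.938, -0.0], [-0.001, 0.0, -1.0]]
ft_force: [0.3, -0.6, -2.6]
time_s: 17.25
position: [0.562, 0.0302, 0.2241]
tool_rot: [[0.923, -0.384, -0.0], [-0.384, -0.923, 0.0], [-0.0, 0.0, -1.0]]
ft_force: [0.5, -0.1, -1.5]
```

Force vanished, so the slot has come over the tongue. Following down gently.

```bash
python3 -m crank '[0,0,-0.03,0,0,-0.0007,0, 0,0,0,0,0,0,0, 0,0,0,0,0,0,0]' | grep -v -e rot -e grip
for i in 1 2 3; do python3 -m crank '[0,0,0,0,0,-0.0007,0, 0,0,0,0,0,0,0, 0,0,0,0,0,0,0]' | grep -v -e rot -e grip; done
```

```text
time_s: 17.55
position: [0.562, 0.0302, 0.2236]
ft_force: [0.3, -0.3, -1.9]
time_s: 17.85
position: [0.5621, 0.0302, 0.2229]
ft_force: [0.1, -0.1, -1.9]
time_s: 18.15
position: [0.5621, 0.0301, 0.2222]
ft_force: [0.2, 0.6, -1.6]
time_s: 18.45
position: [0.5621, 0.0301, 0.2215]
ft_force: [0.3, 0.7, -1.4]
```

```bash
python3 -m crank '[0,0,0,0,0,-0.001,0, 0,0,0,0,0,-0.001,0, 0,0,0,0,0,-0.001,0, 0,0,0,0,0,0,0, 0,0,0,0,0,0,0]' | grep -v -e rot -e grip
python3 -m crank '[0,0,0,0,0,-0.001,0, 0,0,0,0,0,-0.001,0, 0,0,0,0,0,0,0, 0,0,0,0,0,0,0]' | grep -v -e rot -e grip
for i in 1 2 3; do python3 -m crank '[0,0,0,0,0,-0.0005,0, 0,0,0,0,0,0,0, 0,0,0,0,0,0,0]' | grep -v -e rot -e grip; done
```

```text
time_s: 18.95
position: [0.5621, 0.0302, 0.2185]
ft_force: [-0.1, 0.3, -1.6]
time_s: 19.35
position: [0.5621, 0.0302, 0.2165]
ft_force: [0.6, 0.7, -1.3]
time_s: 19.65
position: [0.5621, 0.0302, 0.216]
ft_force: [0.3, 0.3, -1.3]
time_s: 19.95
position: [0.5621, 0.0302, 0.2155]
ft_force: [0.6, 1.4, -0.7]
time_s: 20.25
position: [0.5622, 0.0302, 0.2153]
ft_force: [-0.6, 1.0, 1.9]
```

Floor contact at 0.2153, 10 mm below the tongue top, so it is fully home. Turning clockwise in steps, watching side forces and twist.

```bash
cat > st.py <<'E'
from h import *
o=observe();R=o['tool_rot'];print('bar',round(np.degrees(np.arctan2(R[1,0],R[0,0]))+90,1),'T',np.round(o['wrist_torque'],3))
E
for i in 1 2 3; do python3 -m crank '[0,0,-0.06,0,0,0,0, 0,0,-0.06,0,0,0,0, 0,0,0,0,0,0,0, 0,0,0,0,0,0,0]' | grep -v -e rot -e grip; python3 st.py; done
```

```text
time_s: 20.65
position: [0.5623, 0.0301, 0.2153]
ft_force: [-0.0, 0.7, 3.6]
bar 58.8 T [ 0.156 -0.058 -0.002]
time_s: 21.05
position: [0.5621, 0.0301, 0.2153]
ft_force: [-1.2, 1.5, 5.1]
bar 52.0 T [0.217 0.275 0.039]
time_s: 21.45
position: [0.562, 0.0302, 0.2153]
ft_force: [-1.2, 1.3, 5.1]
bar 45.1 T [0.274 0.347 0.082]
```

```bash
python3 -m crank '[0,0,0,-0.0005,0.0004,0.0003,0, 0,0,-0.06,0,0,0,0, 0,0,-0.06,0,0,0,0, 0,0,0,0,0,0,0, 0,0,0,0,0,0,0]' | grep -v -e rot -e grip; python3 st.py
for i in 1 2; do python3 -m crank '[0,0,-0.06,0,0,0,0, 0,0,-0.06,0,0,0,0, 0,0,0,0,0,0,0, 0,0,0,0,0,0,0]' | grep -v -e rot -e grip; python3 st.py; done
```

```text
time_s: 21.95
position: [0.5617, 0.0304, 0.2153]
ft_force: [-1.1, -0.0, 2.5]
bar 38.2 T [-0.096 -0.053  0.073]
time_s: 22.35
position: [0.5616, 0.0305, 0.2153]
ft_force: [-0.7, -0.8, 3.3]
bar 31.4 T [-0.128 -0.018  0.046]
time_s: 22.75
position: [0.5616, 0.0305, 0.2153]
ft_force: [-0.6, 0.3, 3.6]
bar 24.5 T [-0.045  0.086  0.136]
```

```bash
python3 -m crank '[0,0,0,-0.0004,0,0.0002,0, 0,0,-0.06,0,0,0,0, 0,0,-0.06,0,0,0,0, 0,0,0,0,0,0,0, 0,0,0,0,0,0,0]' | grep -v -e rot -e grip; python3 st.py
for i in 1 2; do python3 -m crank '[0,0,-0.06,0,0,0,0, 0,0,-0.06,0,0,0,0, 0,0,0,0,0,0,0, 0,0,0,0,0,0,0]' | grep -v -e rot -e grip; python3 st.py; done
```

```text
time_s: 23.25
position: [0.5613, 0.0306, 0.2154]
ft_force: [-0.1, 0.5, 1.6]
bar 17.6 T [ 0.077 -0.205  0.105]
time_s: 23.65
position: [0.5612, 0.0306, 0.2154]
ft_force: [0.8, 1.8, 0.9]
bar 10.7 T [ 0.2   -0.198  0.072]
time_s: 24.05
position: [0.5612, 0.0307, 0.2155]
ft_force: [1.5, 1.8, 0.7]
bar 3.9 T [ 0.344 -0.068  0.152]
```

```bash
for i in 1 2 3; do python3 -m crank '[0,0,-0.05,0.0002,0.0003,0,0, 0,0,0,0,0,0,0, 0,0,0,0,0,0,0]' | grep -v -e rot -e grip; python3 st.py; done
```

```text
time_s: 24.35
position: [0.5613, 0.0308, 0.2156]
ft_force: [-0.0, 1.4, 2.7]
bar 1.0 T [0.166 0.074 0.128]
time_s: 24.65
position: [0.5615, 0.031, 0.2157]
ft_force: [-1.6, -0.7, 4.5]
bar -1.9 T [-0.101  0.37   0.129]
time_s: 24.95
position: [0.5616, 0.0312, 0.2157]
ft_force: [-2.0, -1.1, 4.9]
bar -4.8 T [-0.225  0.461  0.067]
```

Upward force is growing, which may mean the door is released. Raising 1 mm at a time to see whether it follows.

```bash
for i in 1 2; do python3 -m crank '[0,0,0,-0.0001,-0.0002,0.001,0, 0,0,0,0,0,0,0, 0,0,0,0,0,0,0]' | grep -v -e rot -e grip; python3 st.py; done
```

```text
time_s: 25.25
position: [0.5616, 0.0311, 0.2165]
ft_force: [-1.7, -1.1, 4.7]
bar -4.9 T [-0.205  0.432  0.122]
time_s: 25.55
position: [0.5616, 0.0311, 0.2174]
ft_force: [-1.5, -0.7, 2.8]
bar -4.9 T [-0.099  0.373  0.135]
```

The force persists over 1.7 mm, so the door is rising with the key. Following it up.

```bash
for i in 1 2 3 4; do python3 -m crank '[0,0,0,0,0,0.001,0, 0,0,0,0,0,0,0, 0,0,0,0,0,0,0]' | grep -v -e rot -e grip; done; python3 st.py
```

```text
time_s: 25.85
position: [0.5616, 0.031, 0.2184]
ft_force: [0.0, -0.9, 1.6]
time_s: 26.15
position: [0.5616, 0.031, 0.2194]
ft_force: [-1.4, -0.2, 0.7]
time_s: 26.45
position: [0.5616, 0.031, 0.2204]
ft_force: [0.5, -1.0, -1.0]
time_s: 26.75
position: [0.5616, 0.0311, 0.2214]
ft_force: [1.4, -1.5, -2.6]
bar -4.9 T [-0.179 -0.046  0.091]
```

```bash
python3 -m crank '[0,0,0,0.0002,-0.0003,-0.001,0, 0,0,0,0,0,0,0, 0,0,0,0,0,0,0]' | grep -v -e rot -e grip
python3 -m crank '[0,0,0,0,0,0,8, 0,0,0,0,0,0,16, 0,0,0,0,0,0,30, 0,0,0,0,0,0,45, 0,0,0,0,0,0,45, 0,0,0,0,0,0,45]' 20| grep -v -e rot
python3 -m crank '[0,0,0,0,0,0.005,45, 0,0,0,0,0,0.01,45, 0,0,0,0,0,0.02,45, 0,0,0,0,0,0.03,45, 0,0,0,0,0,0.03,45, 0,0,0,0,0,0.02,45, 0,0,0,0,0,0,45, 0,0,0,0,0,0,45]' | grep -v -e rot
python3 - <<'E'
from h import *
a=snap('scene','s9');w=snap('wrist','w9')
u=proj(a,[.56,.03,.17]).astype(int);print(u)
r=lambda x,c:cv2.resize(x[max(c[1]-50,0):c[1]+50,c[0]-50:c[0]+50],(400,400),interpolation=cv2.INTER_CUBIC)
cv2.imwrite('pics/c9.png',np.hstack([r(a['frame'],u),cv2.resize(w['frame'],(533,400))])[:,:800,::-1])
print('proj bar/tip/mouth', [np.round(proj(a,[.5607,.031,z]),1) for z in(.2235,.1405,.159)])
E
```

```text
time_s: 27.05
position: [0.5617, 0.0309, 0.2205]
ft_force: [-0.2, -0.2, -1.4]
time_s: 27.65
position: [0.5619, 0.0307, 0.2206]
ft_force: [1.2, -0.2, 0.8]
grip_width: 0.0384
time_s: 28.45
position: [0.5617, 0.0308, 0.3355]
ft_force: [0.1, 0.1, -0.1]
grip_width: 0.0387
[254 182]
proj bar/tip/mouth [array([254.2, 168.7]), array([254.1, 190.6]), array([254.2, 185.9])]
```

View pics/c9.png

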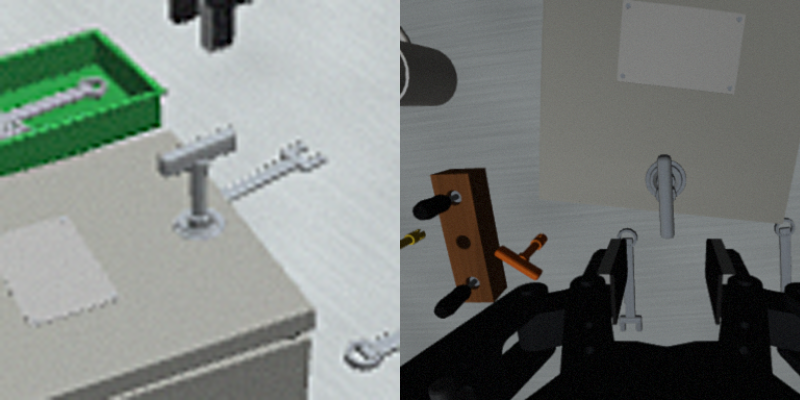

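The key stands upright in the lock and the gripper is clear. To check that the door has sprung, I'll compare the fixed scene camera's view of the door's lock-side edge before and after.

```bash
python3 - <<'E'
from h import *
a=cv2.cvtColor(load('sc0')['frame'],cv2.COLOR_RGB2GRAY).astype(np.float32);b=cv2.cvtColor(load('s9')['frame'],cv2.COLOR_RGB2GRAY).astype(np.float32)
s=load('s9')
def sh(x,y,w,h):
    T=a[y:y+h,x:x+w];S=b[y-6:y+h+6,x-6:x+w+6]
    m=cv2.matchTemplate(cv2.resize(S,None,fx=8,fy=8,interpolation=cv2.INTER_CUBIC),cv2.resize(T,None,fx=8,fy=8,interpolation=cv2.INTER_CUBIC),cv2.TM_CCOEFF_NORMED);_,v,_,l=cv2.minMaxLoc(m);return np.array(l)/8-6,round(v,3)
for n,p in(('lock corner',(.551,.157,.150)),('lock corner2',(.503,-.086,.15)),('label',(.70,.0,.15)),('hinge corner',(.797,.112,.15))):
    q=proj(s,p); x,y=(q-8).astype(int); print(n,q.round(1),'shift',sh(x,y,16,16),'expected per 5mm',(proj(s,np.array(p)+[0,0,.005])-q).round(2))
print('static wrench/stand',sh(340,250,30,30))
E
```

```text
lock corner [282.6 208.7] shift (array([ 0.  , -1.25]), 0.991) expected per 5mm [ 0.09 -1.3 ]
lock corner2 [247.4 164.7] shift (array([ 0.  , -0.25]), 0.929) expected per 5mm [-0.01 -1.23]
label [210.3 199.9] shift (array([0.  , 0.25]), 0.914) expected per 5mm [-0.12 -1.29]
hinge corner [200.7 235.4] shift (array([-0.125,  0.   ]), 0.987) expected per 5mm [-0.17 -1.32]
static wrench/stand (array([0., 0.]), 0.983)
```

The lock-side corner rose 1.25 px, or about 5 mm, while the hinge corner and stand didn't move. Together with the force following the key up, this says the door has sprung.

```bash
python3 -c "
from rig import *
print(close_job())"
```

```text
the job is handed in; nothing more can be done
None
```

The job is handed in, at about 28.5 s on the robot's clock. The key is standing in the unlocked lock, released, and the door has sprung up.

**What I did:**
- I took the bare steel T-key from the stand's middle hole.
- I entered the lock mouth, correcting position by the side forces, and felt the tongue top at a TCP height of 0.225 m.
- Turning clockwise at about 4–6 N, I felt the key drop. It reached floor contact 10 mm lower, with the door still shut.
- I turned on to about -5° (world angle of the bar). The door then pushed the key up, and I followed it about 5 mm before letting go.

**Last checks:**
- **Key:** it stands upright, and its bar is within about 1 pixel of where a fully home key should appear. The gripper is about 0.11 m clear of it.
- **Door:** the near lock-side corner rose 1.25 pixels in the scene view, about 5 mm or 0.023 rad. The hinge corner and the stand did not move.
- **Forces:** the highest vertical reading was about 6 N, or about 7.5 N allowing for the key's weight, against the 8 N that starts the door down. I read forces only at the end of each call. The highest twist read was about 0.15 N m.

**What went wrong or disagreed:**
- One early call was refused for a miscounted row, so the empty gripper lifted instead. Nothing was touched.
- The first try at the mouth sat about 1.5 mm off on the cone and was corrected.
- The top and wrist cameras differed by 2–3 mm on positions.
- The second door corner and the label gave poor image matches and did not confirm the rise.
- The visible lock ring looked about 1.6 pixels lower than a raised door predicts, though the key partly hid it.

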